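Switch on the long work lamp against the bench stop

TASK

Switch on the longer of the two work lamps lying in front of the steel bench stop. The lamps are loose and slide away when pressed, so push the long one lens first up against the stop and, braced there, press the switch in its tail end all the way in and hold it for about half a second. Then let go, leaving the lamp lying squarely against the stop with its switch sprung back out; leave the short lamp where it is.

Things in the scene. Friction and masses are not known exactly. Their poses are not given: they have to be found in the camera images.
- long_lamp: Longer work lamp, loose, 0.25 kg; grey box 52 wide, 46 high, black head 62 wide, 54 high; 125 long without switch. Origin: bench level under the middle of the lens face; x points out of the lens, to the stop, z up. Its tail switch, a light grey flat round cap 34 in diameter, sticks out 14: face centre at x -139, y 0, z +26 mm, pressed along +x. Starts 15 to 45 mm off the stop, within 7 degrees of square.
- long_switch (a joint): Travel (m) of the long lamp's switch: 0 out, 0.006 fully in; 0.004 or more counts as in. A spring returns it: it starts to move at 1.8 N and takes 6 N to be fully in. Unbraced, the lamp slides on the bench at less than that, about 1.5 to 3.5 N.
- stop: Steel angle bar fixed to the bench: upright plate 400 long (its y), 55 high, 8 thick, with a 58 deep foot behind. Origin: bench level, middle of the face that looks at the lamps and the robot; x points away from the lamps (the direction to push).
- short_lamp: Shorter work lamp, to be left alone: built like the long one but 85 long without its switch. Same origin (bench level under the lens face) and axes; switch face at x -99 mm. Lies beside the long one, to its left or right, about 200 mm away centre to centre.
Not all that is in view belongs to the job. Leave any orange or purple look-alike of the long_lamp alone.

How it is judged:
On the way:
1. the long lamp's switch is held fully in while the lamp is braced against the stop (value of joint long_switch above 0.004 m and contact force between long_lamp and stop above 1 N), for 0.25 s.
At the end, for the whole second after the job is handed in: The long lamp lies at rest, upright on the bench, the middle of its lens face within 15 mm of the stop's face and its length within 12 degrees of square to the stop; its switch has been held in (4 mm or more) for a quarter of a second against the stop and is out again (under 1.5 mm) (value of joint long_switch below 0.0015 m and x of long_lamp in the frame of stop between -0.015 and 0.005 m and y of long_lamp in the frame of stop between -0.2 and 0.2 m and angle between the x axis of long_lamp and the x axis of stop, either way round below 0.21 rad and angle between long_lamp's own z axis and vertical below 0.1 rad and linear speed of long_lamp below 0.01 m/s); the robot touches nothing.
It fails at once if the short lamp is pushed more than 20 mm from its place (distance of short_lamp from where it was at the start of the episode above 0.02 m).
It fails at once if the long lamp is tipped over (angle between long_lamp's own z axis and vertical above 0.5 rad).
It also fails if it takes over 38 s, if anything falls off the work surface, if the arm or the gripper's body presses on something with over 40 N, if the wrist force passes 120 N, or if a joint passes its speed limit or range.

ROBOT

A 6-joint arm with a two-finger parallel gripper is mounted at the origin on the work surface. World frame = base frame: x ahead of the robot, y to its left, z up, the work surface at z = 0. Lengths are in m, angles in rad, forces in N, time in s.
With the tool pointing down it reaches from about 0.25 to 0.725 m from the base axis. Payload 4 kg.
Tool frame: the origin (TCP) lies midway between the tips of the shut fingers; the grasp point (between the pads) lies 19 mm behind it; z points along the fingers, y is the line along which they close (so a half turn about z gives the same grasp; the last joint's range is limited). The gripper opens to 85 mm and grips with 20 to 120 N. Pads are 22 mm wide; open, the fingers measure 114 mm over their backs; the gripper's body (76 mm by 85 mm) begins 54 mm behind the grasp point. The pads swing forward as they close: fully open they stand 13 mm farther back than shut.
Start: joints at [-1.183, 0.241, 0.005, 1.335, 0, 1.571], TCP at [0.189, -0.463, 0.231] pointing down, gripper open.
Joint ranges: [-2.72, 2.72], [-1.05, 1.87], [-1.09, 1.28], [-1.99, 2.15], [-1.42, 1.44], [-3.14, 3.14]. Speed limits (rad/s): [2.79, 2.79, 3.14, 3.14, 3.14, 3.14].

INTERFACE

Orientations are given as a unit quaternion [x, y, z, w].
In Python, from workcell import bot gives the robot as it stands. The module is installed in compiled form; this text tells all that it offers.
- The arm moves only by the tool jog_arm, never from a script. Its argument "deltas" is a list of rows, each an object with "fingers": the opening, from 0 (shut) to 1 (fully open); "delta_pos": the shift along the tool's x, y, z normalised to -1 to 1, where 1 is 300 mm, a list of three; "yaw": the turn about the tool's z normalised to -1 to 1, where 1 is pi/4 rad. A call has 1 to 12 rows; each row is the pose to reach, as a shift and turn from the pose commanded when the call began, along the tool's axes at that moment; what a row does not reach only later rows make up. A row lasts 1/10 s, in which the tool goes at most 50 mm and 8.59 degrees, less where a joint would pass 70% of its speed; a pose out of reach is approached as far as the arm can. A call with a number of a shift or a turn outside -1 to 1 is refused whole. A call with a gripper value outside its range is refused whole. The fingers move at their own pace and stop on an object; the grip force is fixed at half the most. Time passes only in rows, so rows that repeat a pose let the fingers close. It gives the time, the measured TCP pose, the force, the opening and the grip force at its end, in the units of the state.
- bot.get_obs(): the state, without advancing time (a new reading comes with each control period).
- bot.camera(name): name is "scene" or "top" or "wrist"; returns a dict with "image" (384x512x3 uint8, red, green, blue), "range_z" (384x512 float32, m along the optical axis (not along the pixel's ray), 0 where there is no reading), "fx", "fy", "cx", "cy" (pixels), "distortion" ([k1, k2, p1, p2, k3] as OpenCV has them; the pictures are not rectified), "rvec" (rotation vector, rad) and "tvec" (3), from world to camera coordinates, as OpenCV has them. Camera axes: x right, y down, z forward; pixel columns grow to the right and rows downward; lengths in m; the calibration is good to about 2 mm. A picture is of the moment at which its call begins.
- bot.job_done(): hands the job in; it is judged then, once.
The state is a dict: "clock": time; "joint_pos": joint angles; "joint_vel": joint speeds; "tau": joint torques, N m; "eef_pos": TCP position; "tool_rot": TCP orientation; "ft_force": force on the tool from outside, world axes, zero at the start; "ft_torque": the same for the moment, N m; "grip_width": finger opening in m; "grasp_force": force on a finger pad.
Only numpy, scipy, OpenCV 4.12 (cv2) and the standard library are available. Lean on these libraries where they do the work, as an engineer would, in place of code of your own. Each camera call takes 0.05 s, during which the arm holds its last target. There are 200 camera calls.

## Working session

There is one attempt and no reset: what is moved stays moved. The work goes in short steps, Python scripts to look and compute and a tool call to move; the robot and the scene stay as the last step left them, time stands still between calls to the robot, and variables do not carry over. Pictures are saved under pics/ and viewed, at most 10 in all, crops included, and the job is handed in when it is done.

Besides the shell and the picture viewer there is one more tool, called after "Request:" by a JSON object that holds its "name" and its "arguments", one argument or row to a line. jog_arm: Moves the arm, as the interface text tells. Scaled input: -1 to 1 covers 300 mm each way for a shift and pi/4 rad each way for a turn. Its arguments: {"type":"object","properties":{"deltas":{"type":"array","items":{"type":"object","properties":{"fingers":{"type":"number"},"delta_pos":{"type":"array","items":{"type":"number"}},"yaw":{"type":"number"}}}}},"required":["deltas"]}

```bash
mkdir -p pics; cat > h.py <<'E'
import numpy as np, cv2
from workcell import bot
def snap(n):
    c=bot.camera(n); c['K']=np.array([[c['fx'],0,c['cx']],[0,c['fy'],c['cy']],[0,0,1.]]); c['D']=np.array(c['distortion'],float)
    c['R']=cv2.Rodrigues(np.array(c['rvec'],float))[0]; c['t']=np.array(c['tvec'],float); return c
def plane(c,uv,z):
    p=cv2.undistortPoints(np.array(uv,float).reshape(-1,1,2),c['K'],c['D']).reshape(-1,2)
    d=np.c_[p,np.ones(len(p))]@c['R']; o=-c['R'].T@c['t']
    return o+d*((z-o[2])/d[:,2])[:,None]
def cloud(c):
    v,u=np.mgrid[:384,:512]; p=cv2.undistortPoints(np.c_[u.ravel(),v.ravel()].astype(float).reshape(-1,1,2),c['K'],c['D']).reshape(-1,2)
    Z=c['range_z'].ravel(); P=(np.c_[p,np.ones(len(p))]*Z[:,None]-c['t'])@c['R']; P[Z==0]=np.nan; return P.reshape(384,512,3)
E
python3 - <<'E'
from h import *
import pickle
t=snap('top');s=snap('scene');pickle.dump((t,s),open('a.pkl','wb'))
im=np.hstack([t['image'],s['image']])[:,:,::-1]
cv2.imwrite('pics/top.png',cv2.resize(t['image'][:,:,::-1],(800,600)));cv2.imwrite('pics/scene.png',s['image'][:,:,::-1])
o=bot.get_obs();print(o['clock'],o['eef_pos'],o['tool_rot'],-t['R'].T@t['t'])
E
```

```text
0.1 [ 0.18885132 -0.4623554   0.23051505] [ 9.81262705e-01  1.92672338e-01 -1.83237009e-04 -9.16736457e-04] [0.63001217 0.07633528 0.79578661]
```

View pics/top.png

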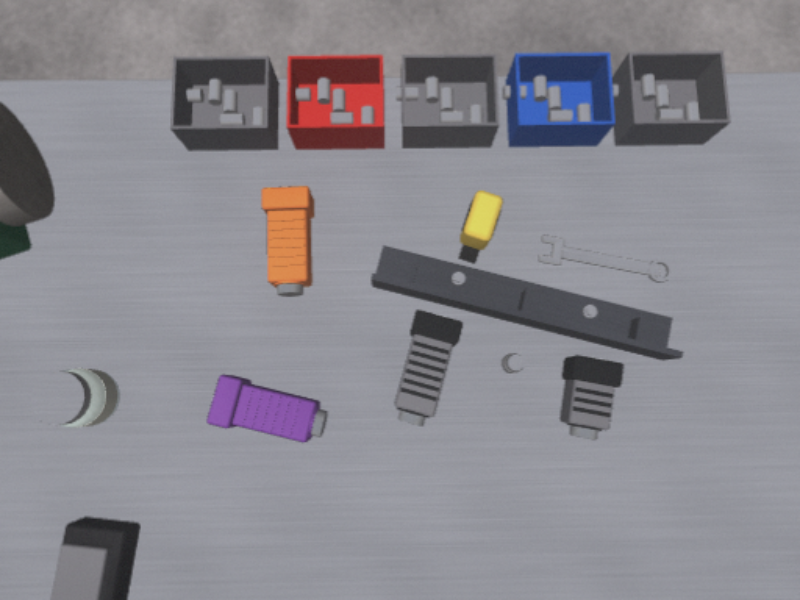

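View pics/scene.png

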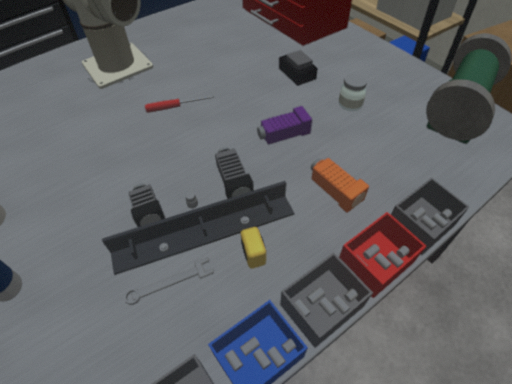

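The top view shows the long lamp at (430,365) with its lens to the stop, the short lamp at (592,398) to its right, and look-alikes in orange (288,240) and purple (265,408). The grey lamp at (430,365) fits: it is the longer of the two by the stop. Now I measure and confirm in a crop.

```bash
cat > meas.py <<'E'
from h import *
def fit(c,P,box,zr,name):
    x0,x1,y0,y1=box
    m=np.zeros((384,512),np.uint8); m[y0:y1,x0:x1]=((P[...,2]>zr[0])&(P[...,2]<zr[1]))[y0:y1,x0:x1]
    q=P[m>0]; r=cv2.minAreaRect((q[:,:2]*1000).astype(np.float32))
    print(name,len(q),'c',np.round(r[0],1),'size',np.round(r[1],1),'ang',round(r[2],1),'z med/max',np.round(np.median(q[:,2]),3),np.round(q[:,2].max(),3))
    return m,q
E
python3 - <<'E'
from meas import *
import pickle
t,s=pickle.load(open('a.pkl','rb'))
P=cloud(t)
for n,b,z in [('long body+head',(245,305,190,278),(.04,.06)),('long head',(245,305,190,278),(.050,.06)),('long all',(245,305,190,278),(.015,.06)),
 ('short',(352,405,222,286),(.04,.06)),('stop top',(230,445,150,232),(.048,.062)),('knob',(315,340,220,242),(.004,.06))]: fit(t,P,b,z,n)
cv2.imwrite('pics/crop.png',cv2.resize(t['image'][150:290,230:445,::-1],None,fx=3.5,fy=3.5,interpolation=cv2.INTER_CUBIC))
E
```

```text
long body+head 1949 c [675.9  36. ] size [ 68.7 173.5] ang 67.1 z med/max 0.048 0.059
long head 641 c [692.7  32.5] size [ 65.2 143.5] ang 63.7 z med/max 0.054 0.059
long all 2069 c [675.8  35.8] size [ 71.1 174.9] ang 65.9 z med/max 0.048 0.059
short 1412 c [ 620.5 -167.9] size [65.2 99.7] ang 77.2 z med/max 0.049 0.058
stop top 1731 c [747.1 -87.6] size [388.2 162.8] ang 89.2 z med/max 0.055 0.062
knob 152 c [671.2 -78.8] size [35.6 49.2] ang 4.4 z med/max 0.035 0.04
```

View pics/crop.png

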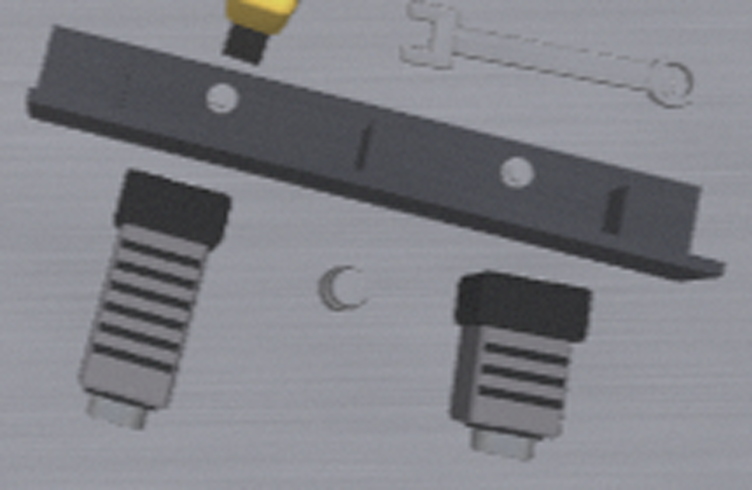

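The crop confirms it: the long lamp (5 stripes, crop (150,300)) has its black lens towards the stop and its switch at (115,412); the short one is at (525,370). There is a small loose knob at (343,288). The measuring box overlapped the stop, so I refit with polygons.

```bash
cat > pose.py <<'E'
from meas import *
def poly(P,pts,zr):
    m=np.zeros((384,512),np.uint8); cv2.fillPoly(m,[np.int32(pts)],1)
    q=P[(m>0)&(P[...,2]>zr[0])&(P[...,2]<zr[1])]; return q
cr=lambda a:[(230+x/3.5,150+y/3.5) for x,y in a]
def rep(n,q):
    r=cv2.minAreaRect((q[:,:2]*1000).astype(np.float32)); print(n,len(q),np.round(r[0],1),np.round(r[1],1),round(r[2],1),'z',np.round(np.median(q[:,2]),4)); return r
def main(c,lamp):
    P=cloud(c)
    rep('body',poly(P,lamp,(.041,.050))); rep('body+head',poly(P,lamp,(.041,.06))); rep('head',poly(P,lamp,(.051,.06))); rep('switch',poly(P,lamp,(.02,.040)))
    q=poly(P,cr([(10,60),(20,130),(740,300),(745,250)]),(.051,.062))
    l=cv2.fitLine((q[:,:2]*1000).astype(np.float32),cv2.DIST_HUBER,0,.01,.01).ravel(); 
    n=np.array([-l[1],l[0]]);n*=np.sign(n[0]); d=(q[:,:2]*1000-l[2:])@n; tt=(q[:,:2]*1000-l[2:])@l[:2]
    print('stop n',n,np.degrees(np.arctan2(n[1],n[0])),'pt',l[2:],'perp pct',np.percentile(d,[1,5,50,95,99]),'along',np.percentile(tt,[0,100]),np.median(q[:,2]))
E
python3 - <<'E'
from pose import *
import pickle
t,s=pickle.load(open('a.pkl','rb'))
main(t,cr([(120,150),(250,195),(180,440),(60,410)]))
# edges by ray casting: stop front top edge and bottom edge in crop pixels
print(plane(t,cr([(30,92),(720,262)]),.055)*1000, plane(t,cr([(32,117),(680,280)]),0)*1000)
print('switch',plane(t,cr([(90,398),(145,412),(88,417),(140,429)]),.043)*1000)
E
```

```text
body 1277 [659.2  39.3] [ 55.1 139.7] 71.2 z 0.0473
body+head 1839 [659.1  39.9] [ 61.6 139.6] 73.2 z 0.0481
head 492 [675.1  34.8] [ 61.7 104.2] 73.5 z 0.0545
switch 46 [646.4  47.8] [ 58.5 110.7] 70.6 z 0.0373
stop n [ 0.965685   -0.25971618] -15.053221 pt [723.0748   -88.484505] perp pct [-3.88656768e+00 -3.61959090e+00  1.52278166e-03  3.95962500e+00
  4.44652514e+00] along [-199.20425126  201.13604524] 0.05595131022430214
[[ 776.33716228  102.82621851   55.        ]
 [ 675.03896474 -280.40493051   55.        ]] [[ 771.71897668  103.68969206    0.        ]
 [ 667.97814545 -282.11163263    0.        ]]
switch [[604.92593598  71.12461078  43.        ]
 [596.86337927  40.68442078  43.        ]
 [594.5832829   72.38094537  43.        ]
 [587.66136692  43.64730719  43.        ]]
```

Request:
{"name": "jog_arm", "arguments": {
  "deltas": [
    {"delta_pos": [0.89, -0.6, 0], "yaw": -0.58, "fingers": 0},
    {"delta_pos": [0.89, -0.6, 0], "yaw": -0.58, "fingers": 0},
    {"delta_pos": [0.89, -0.6, 0], "yaw": -0.58, "fingers": 0},
    {"delta_pos": [0.89, -0.6, 0], "yaw": -0.58, "fingers": 0},
    {"delta_pos": [0.89, -0.6, 0], "yaw": -0.58, "fingers": 0},
    {"delta_pos": [0.89, -0.6, 0], "yaw": -0.58, "fingers": 0},
    {"delta_pos": [0.89, -0.6, 0], "yaw": -0.58, "fingers": 0},
    {"delta_pos": [0.89, -0.6, 0], "yaw": -0.58, "fingers": 0},
    {"delta_pos": [0.89, -0.6, 0], "yaw": -0.58, "fingers": 0}
  ]
}}

```text
clock: 1.0
eef_pos: [0.368, -0.195, 0.231]
tool_rot: [0.912, 0.41, -0.0, -0.0]
ft_force: [-0.7, -0.7, -0.5]
grip_width: -0.0004
grasp_force: 0.0
```

```bash
cat > go.py <<'E'
import sys
from h import *
from scipy.spatial.transform import Rotation as R
o=bot.get_obs(); r=R.from_quat(o['tool_rot']); T=np.array(eval(sys.argv[1])); yw=float(sys.argv[2])
M=r.as_matrix(); ya=np.degrees(np.arctan2(M[1,1],M[0,1]))
print('clock',o['clock'],'tcp',np.round(o['eef_pos'],4),'ydir',round(ya,2),'zaxis',np.round(M[:,2],3),'F',np.round(o['ft_force'],1),'w',o['grip_width'])
print('delta',np.round(M.T@(T-o['eef_pos'])/.3,3),'yaw',round(-(yw-ya)/45,3))
E
python3 go.py "[.549,.0725,.231]" -15.6
```

```text
clock 1.0 tcp [ 0.368 -0.195  0.231] ydir -41.59 zaxis [-0.001 -0.    -1.   ] F [-0.7 -0.7 -0.5] w -0.00035787494575314284
delta [ 1.067e+00 -1.410e-01 -1.000e-03] yaw -0.578
```

Request:
{"name": "jog_arm", "arguments": {
  "deltas": [
    {"delta_pos": [1, -0.14, 0], "yaw": -0.58, "fingers": 0},
    {"delta_pos": [1, -0.14, 0], "yaw": -0.58, "fingers": 0},
    {"delta_pos": [1, -0.14, 0], "yaw": -0.58, "fingers": 0},
    {"delta_pos": [1, -0.14, 0], "yaw": -0.58, "fingers": 0},
    {"delta_pos": [1, -0.14, 0], "yaw": -0.58, "fingers": 0},
    {"delta_pos": [1, -0.14, 0], "yaw": -0.58, "fingers": 0},
    {"delta_pos": [1, -0.14, 0], "yaw": -0.58, "fingers": 0},
    {"delta_pos": [1, -0.14, 0], "yaw": -0.58, "fingers": 0},
    {"delta_pos": [1, -0.14, 0], "yaw": -0.58, "fingers": 0}
  ]
}}

```text
clock: 1.9
eef_pos: [0.5356, 0.0548, 0.2309]
tool_rot: [0.797, 0.604, -0.001, -0.0]
ft_force: [-0.2, -0.6, -0.1]
grip_width: 0.0001
grasp_force: 0.0
```

```bash
python3 go.py "[.549,.0725,.012]" -15.6
```

```text
clock 1.9 tcp [0.5356 0.0548 0.2309] ydir -15.72 zaxis [-0.001 -0.001 -1.   ] F [-0.2 -0.6 -0.1] w 8.865867011146522e-05
delta [0.07  0.028 0.73 ] yaw -0.003
```

Request:
{"name": "jog_arm", "arguments": {
  "deltas": [
    {"delta_pos": [0.07, 0.0, 0.2], "yaw": 0, "fingers": 0},
    {"delta_pos": [0.07, 0.0, 0.35], "yaw": 0, "fingers": 0},
    {"delta_pos": [0.07, 0.0, 0.5], "yaw": 0, "fingers": 0},
    {"delta_pos": [0.07, 0.0, 0.62], "yaw": 0, "fingers": 0},
    {"delta_pos": [0.07, 0.0, 0.7], "yaw": 0, "fingers": 0},
    {"delta_pos": [0.07, 0.0, 0.73], "yaw": 0, "fingers": 0},
    {"delta_pos": [0.07, 0.0, 0.73], "yaw": 0, "fingers": 0},
    {"delta_pos": [0.07, 0.0, 0.73], "yaw": 0, "fingers": 0}
  ]
}}

```text
clock: 2.7
eef_pos: [0.5431, 0.0761, 0.014]
tool_rot: [0.797, 0.604, 0.001, 0.001]
ft_force: [0.0, 0.2, 0.7]
grip_width: -0.0003
grasp_force: 0.0
```

```bash
python3 go.py "[.549,.0725,.012]" -15.6; python3 - <<'E'
from h import *
w=snap('wrist');t=snap('top')
a=cv2.resize(t['image'][150:310,220:350],None,fx=3,fy=3); 
im=np.zeros((480,800,3),np.uint8); im[:480,:390]=a; b=cv2.resize(w['image'],(400,300)); im[:300,395:795]=b
cv2.imwrite('pics/c.png',im[:,:,::-1])
E
```

```text
clock 2.7 tcp [0.5431 0.0761 0.014 ] ydir -15.67 zaxis [ 0.003  0.    -1.   ] F [0.  0.2 0.7] w -0.0002967116549054523
delta [-0.006  0.022  0.007] yaw -0.002
```

View pics/c.png

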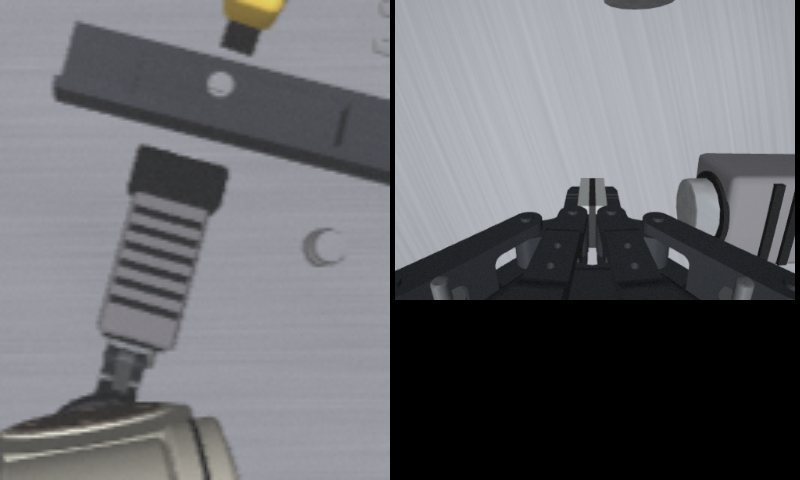

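Finger, switch and lamp axis line up (finger at (122,370), cap at (132,345) in the top crop). Pushing slowly.

Request:
{"name": "jog_arm", "arguments": {
  "deltas": [
    {"delta_pos": [0, 0.02, 0], "yaw": 0, "fingers": 0},
    {"delta_pos": [0, 0.04, 0], "yaw": 0, "fingers": 0},
    {"delta_pos": [0, 0.06, 0], "yaw": 0, "fingers": 0},
    {"delta_pos": [0, 0.08, 0], "yaw": 0, "fingers": 0},
    {"delta_pos": [0, 0.1, 0], "yaw": 0, "fingers": 0},
    {"delta_pos": [0, 0.12, 0], "yaw": 0, "fingers": 0},
    {"delta_pos": [0, 0.13, 0], "yaw": 0, "fingers": 0},
    {"delta_pos": [0, 0.14, 0], "yaw": 0, "fingers": 0},
    {"delta_pos": [0, 0.15, 0], "yaw": 0, "fingers": 0},
    {"delta_pos": [0, 0.16, 0], "yaw": 0, "fingers": 0}
  ]
}}

```text
clock: 3.8
eef_pos: [0.588, 0.064, 0.0122]
tool_rot: [0.796, 0.605, -0.0, -0.0]
ft_force: [-1.0, 1.0, 0.2]
grip_width: 0.0002
grasp_force: 0.5
```

```bash
cat > look.py <<'E'
from pose import *
c=snap('top'); P=cloud(c)
rep('bh',poly(P,cr([(120,135),(255,195),(215,330),(180,395),(80,375)]),(.044,.06)))
import sys
if len(sys.argv)>1: cv2.imwrite(sys.argv[1],cv2.resize(c['image'][170:290,220:350],None,fx=4,fy=4)[:,:,::-1])
E
python3 go.py "[.549,.0725,.012]" -15.6;python3 look.py pics/d.png
```

```text
clock 3.8 tcp [0.588  0.064  0.0122] ydir -15.57 zaxis [-0.001 -0.    -1.   ] F [-1.   1.   0.2] w 0.00020736200787290868
delta [-0.008 -0.133  0.001] yaw 0.001
bh 1341 [679.3  32.2] [ 61.7 114.1] 75.3 z 0.0489
```

View pics/d.png

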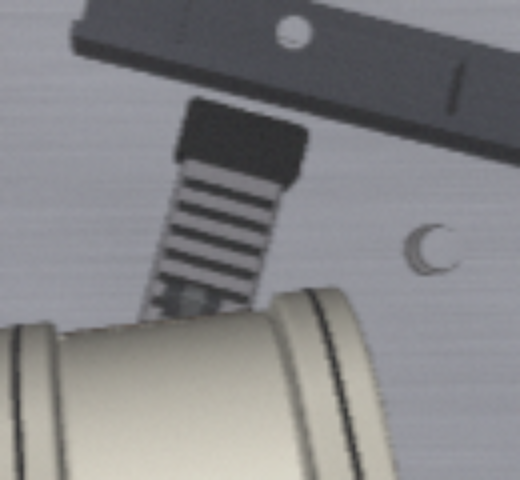

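Request:
{"name": "jog_arm", "arguments": {
  "deltas": [
    {"delta_pos": [0, 0.01, 0], "yaw": 0, "fingers": 0},
    {"delta_pos": [0, 0.02, 0], "yaw": 0, "fingers": 0},
    {"delta_pos": [0, 0.03, 0], "yaw": 0, "fingers": 0},
    {"delta_pos": [0, 0.04, 0], "yaw": 0, "fingers": 0},
    {"delta_pos": [0, 0.045, 0], "yaw": 0, "fingers": 0},
    {"delta_pos": [0, 0.045, 0], "yaw": 0, "fingers": 0},
    {"delta_pos": [0, 0.045, 0], "yaw": 0, "fingers": 0}
  ]
}}

```text
clock: 4.55
eef_pos: [0.601, 0.0605, 0.0123]
tool_rot: [0.796, 0.605, -0.0, -0.0]
ft_force: [-1.2, -0.2, -0.2]
grip_width: 0.0002
grasp_force: 0.8
```

```bash
python3 go.py "[.549,.0725,.012]" -15.6;python3 look.py pics/e.png
```

```text
clock 4.55 tcp [0.601  0.0605 0.0123] ydir -15.58 zaxis [-0.  0. -1.] F [-1.2 -0.2 -0.2] w 0.0002018012382522321
delta [-0.008 -0.178  0.001] yaw 0.0
bh 1092 [694.1  31.1] [61.7 94.1] 70.7 z 0.0485
```

Request:
{"name": "jog_arm", "arguments": {
  "deltas": [
    {"delta_pos": [0, 0.003, 0], "yaw": 0, "fingers": 0},
    {"delta_pos": [0, 0.006, 0], "yaw": 0, "fingers": 0},
    {"delta_pos": [0, 0.01, 0], "yaw": 0, "fingers": 0},
    {"delta_pos": [0, 0.01, 0], "yaw": 0, "fingers": 0}
  ]
}}

```text
clock: 5.0
eef_pos: [0.6037, 0.0597, 0.0122]
tool_rot: [0.796, 0.605, -0.0, -0.0]
ft_force: [-2.6, 1.2, 1.5]
grip_width: -0.0
grasp_force: 1.9
```

Request:
{"name": "jog_arm", "arguments": {
  "deltas": [
    {"delta_pos": [0, 0.003, 0], "yaw": 0, "fingers": 0},
    {"delta_pos": [0, 0.007, 0], "yaw": 0, "fingers": 0},
    {"delta_pos": [0, 0.007, 0], "yaw": 0, "fingers": 0}
  ]
}}

```text
clock: 5.3
eef_pos: [0.6056, 0.0591, 0.0122]
tool_rot: [0.796, 0.605, -0.0, -0.0]
ft_force: [-5.2, 1.0, 2.4]
grip_width: 0.0003
grasp_force: 2.6
```

Request:
{"name": "jog_arm", "arguments": {
  "deltas": [
    {"delta_pos": [0, 0.003, 0], "yaw": 0, "fingers": 0},
    {"delta_pos": [0, 0.005, 0], "yaw": 0, "fingers": 0},
    {"delta_pos": [0, 0.005, 0], "yaw": 0, "fingers": 0}
  ]
}}

```text
clock: 5.6
eef_pos: [0.6067, 0.0588, 0.0121]
tool_rot: [0.796, 0.605, -0.001, -0.001]
ft_force: [-5.9, 1.0, 2.4]
grip_width: 0.0
grasp_force: 3.0
```

Request:
{"name": "jog_arm", "arguments": {
  "deltas": [
    {"delta_pos": [0, 0.003, 0], "yaw": 0, "fingers": 0},
    {"delta_pos": [0, 0.006, 0], "yaw": 0, "fingers": 0},
    {"delta_pos": [0, 0.006, 0], "yaw": 0, "fingers": 0}
  ]
}}

```text
clock: 5.9
eef_pos: [0.6069, 0.0587, 0.0121]
tool_rot: [0.796, 0.605, -0.002, -0.002]
ft_force: [-9.1, 1.9, 5.0]
grip_width: -0.0001
grasp_force: 4.9
```

Request:
{"name": "jog_arm", "arguments": {
  "deltas": [
    {"delta_pos": [0, 0.003, 0], "yaw": 0, "fingers": 0},
    {"delta_pos": [0, 0.005, 0], "yaw": 0, "fingers": 0},
    {"delta_pos": [0, 0.005, 0], "yaw": 0, "fingers": 0}
  ]
}}

```text
clock: 6.2
eef_pos: [0.6068, 0.0587, 0.012]
tool_rot: [0.796, 0.605, -0.002, -0.003]
ft_force: [-12.9, 3.0, 7.8]
grip_width: 0.0003
grasp_force: 6.7
```

Force rises with no more motion, about 6 mm after the stop contact: the switch is bottomed. Hold, then back off along the push line.

Request:
{"name": "jog_arm", "arguments": {
  "deltas": [
    {"delta_pos": [0, 0, 0], "yaw": 0, "fingers": 0},
    {"delta_pos": [0, 0, 0], "yaw": 0, "fingers": 0},
    {"delta_pos": [0, 0, 0], "yaw": 0, "fingers": 0},
    {"delta_pos": [0, 0, 0], "yaw": 0, "fingers": 0},
    {"delta_pos": [0, 0, 0], "yaw": 0, "fingers": 0},
    {"delta_pos": [0, 0, 0], "yaw": 0, "fingers": 0}
  ]
}}

```text
clock: 6.8
eef_pos: [0.6069, 0.0587, 0.012]
tool_rot: [0.796, 0.605, -0.002, -0.003]
ft_force: [-12.8, 4.0, 6.8]
grip_width: 0.0003
grasp_force: 6.6
```

Request:
{"name": "jog_arm", "arguments": {
  "deltas": [
    {"delta_pos": [0, -0.01, 0], "yaw": 0, "fingers": 0},
    {"delta_pos": [0, -0.02, 0], "yaw": 0, "fingers": 0},
    {"delta_pos": [0, -0.03, 0], "yaw": 0, "fingers": 0},
    {"delta_pos": [0, -0.05, 0], "yaw": 0, "fingers": 0},
    {"delta_pos": [0, -0.1, 0], "yaw": 0, "fingers": 0},
    {"delta_pos": [0, -0.2, 0], "yaw": 0, "fingers": 0},
    {"delta_pos": [0, -0.3, -0.1], "yaw": 0, "fingers": 0},
    {"delta_pos": [0, -0.4, -0.2], "yaw": 0, "fingers": 0},
    {"delta_pos": [0, -0.5, -0.2], "yaw": 0, "fingers": 0},
    {"delta_pos": [0, -0.55, -0.2], "yaw": 0, "fingers": 0},
    {"delta_pos": [0, -0.55, -0.2], "yaw": 0, "fingers": 0}
  ]
}}

```text
clock: 7.9
eef_pos: [0.4512, 0.1025, 0.0731]
tool_rot: [0.796, 0.605, 0.001, 0.001]
ft_force: [-0.2, -0.4, -0.8]
grip_width: 0.0001
grasp_force: 0.0
```

```bash
python3 - <<'E'
from pose import *
c=snap('top')
main(c,cr([(130,130),(260,165),(190,420),(70,390)]))
P=cloud(c)
rep('no head edge',poly(P,cr([(130,130),(260,165),(190,420),(70,390)]),(.044,.0475)))
rep('short',poly(P,[(352,222),(405,222),(405,286),(352,286)],(.04,.06)))
cv2.imwrite('pics/f.png',cv2.resize(c['image'][150:290,230:445,::-1],None,fx=3.5,fy=3.5,interpolation=cv2.INTER_CUBIC))
E
```

```text
body 1246 [679.1  29.9] [ 72.3 139.3] 74.7 z 0.0471
body+head 1808 [679.1  29.9] [ 72.3 139.3] 74.7 z 0.0482
head 479 [696.4  27.4] [ 61.4 103.2] 75.1 z 0.0548
switch 63 [678.   26.4] [ 78.  139.9] 75.0 z 0.0352
stop n [ 0.9679838 -0.2510127] -14.537446 pt [722.1142  -87.50681] perp pct [-1.71104633e+01 -1.41645280e+01  4.77478438e-04  5.48720413e+00
  6.62681907e+00] along [-199.46752832  200.28883782] 0.05574330847169106
no head edge 633 [681.5  33.6] [ 56.9 139.8] 77.6 z 0.0464
short 1417 [ 635.  -170.5] [ 70.6 129.3] 68.7 z 0.0485
```

View pics/f.png

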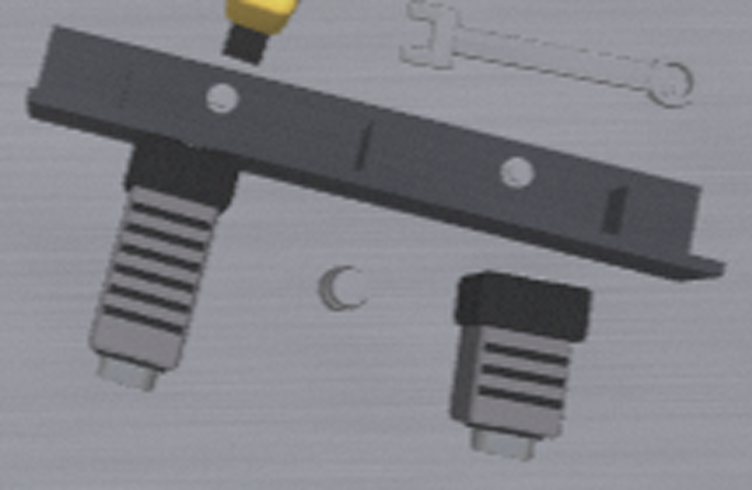

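The long lamp is square against the stop, with its cap sprung out at crop (127,372). The short lamp is unmoved, and the arm is clear.

```bash
python3 -c "
from workcell import bot
print(bot.job_done())"
```

```text
the job is handed in; nothing more can be done
None
```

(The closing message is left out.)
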